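# Stack the toy boxes in the packing tray

### The arm

A 7-joint arm with a two-finger parallel gripper is mounted at the origin on the work surface. World frame = base frame: x ahead of the robot, y to its left, z up, the work surface at z = 0. Lengths are in mm, angles in rad, forces in N, time in s.
With the tool pointing down it reaches from about 400 to 875 mm from the base axis. Payload 6.5 kg.
Tool frame: the origin (TCP) lies at the very end of the fingers, on their centre line; the grasp point (between the pads) lies 19 mm behind it; x points along the fingers, y is the direction in which the jaws open and shut, and the axes are right-handed (so a half turn about x gives the same grasp; the last joint's range is limited). The gripper opens to 88 mm and grips with 3 to 60 N. Pads are 18 mm wide; open, the fingers measure 123 mm over their backs; the gripper's body (75 mm by 187 mm) begins 45 mm behind the grasp point.
Start: joints at [-1.308, 0.536, -0.004, 1.538, 0.003, 1.067, -0.071], TCP at [209.885, 615.174, 238.716] pointing down, gripper open.
Joint ranges: [-2.7, 2.7], [-0.37, 2.16], [-1.27, 1.26], [0.24, 2.4], [-1.31, 4.45], [0.19, 1.91], [-2.76, 2.76]. Speed limits (rad/s): [2.39, 2.39, 3.14, 3.14, 3.14, 3.14, 3.14].

### API

Orientations are given as [roll, pitch, yaw] about the fixed x, y, z axes, in that order (R = Rz(yaw) Ry(pitch) Rx(roll)).
In Python, from bench import ctrl gives the robot as it stands. The module is installed in compiled form; this text tells all that it offers. Calls block until the motion is done:
- ctrl.movep(position, orientation): joint-space move of the TCP to a pose.
- ctrl.move_straight(position, rotation=None, speed=150, contact_N=None): straight line of the TCP; rotation=None keeps the orientation; speed is the mean speed in mm/s. With contact_N (N) it stops when the force on the tool has changed by that much, and returns True; else False.
- ctrl.goto_joints(angles): joint-space move.
- ctrl.grip(opening, force=None): opening from 0.0 (shut) to 1.0 (fully open); force is the grip in N (None keeps the last); returns when the fingers have stopped.
- ctrl.sleep(seconds).
- ctrl.inverse_kinematics(position, orientation): joint angles nearest the present ones, or None.
- ctrl.read_camera(name): name is "side" or "top" or "wrist"; returns the picture (400x640x3 uint8, red, green, blue); there is no depth.
- ctrl.camera_model(name): a dict with "fovy" (degrees; the focal length in pixels is half the picture's height over the tangent of half this angle, whatever the lens; pixels are square), "cx", "cy" (the principal point, pixels), "T" (4x4, takes a point from camera to world coordinates). Camera axes: x right, y down, z forward; pixel columns grow to the right and rows downward; lengths in mm; the calibration is good to about 2 mm. The wrist camera is an equidistant fisheye: a pixel r from the principal point sees the ray r / f radians off the axis. A picture is of the moment at which its call begins: read the wrist's pose just before it. camera_model takes no time and is no camera call; for the wrist camera it gives the pose at the moment of the call.
A pose or a line that the arm cannot do raises ctrl.MotionError and nothing moves.
- ctrl.finish_job(): hands the job in, once; it reports no verdict.
Readings, each from a call of its own:
- ctrl.get_time(): time.
- ctrl.get_qpos(): joint angles.
- ctrl.get_dq(): joint speeds.
- ctrl.get_effort(): joint torques, N m.
- ctrl.get_eef_pos(): TCP position.
- ctrl.get_orientation(): TCP orientation.
- ctrl.get_wrist_force(): force on the tool from outside, world axes, zero at the start.
- ctrl.get_moment(): the same for the moment, N m.
- ctrl.get_grip_width(): opening from 0.0 (shut) to 1.0 (fully open).
Only numpy, scipy, OpenCV 4.12 (cv2) and the standard library are available. Lean on these libraries where they do the work, as an engineer would, in place of code of your own. Each camera call takes 0.05 s, during which the arm holds its last target. There are 200 camera calls.

### The job

Pack the order: stack the two short slide-lid boxes from the work mat squarely on the one like them that already stands in the packing tray, so that the three make one straight column, edges flush, lids up and the finger holes all at the same end. Either box may go first; set each one down rather than dropping it, do not shift the bottom box, and leave everything else on the bench where it is.

Things in the scene. Friction and masses are not known exactly. Their poses are not given: they have to be found in the camera images.
- box_base: closed birch plywood slide-lid box, 110 long (its x) x 60 wide (its y) x 45 high, 0.17 to 0.35 kg, flat underside, lid up. Origin: centre of the underside; z up; x points along the length to the end with the finger hole (a dark 21 mm round hole in the lid, its centre 20 from that end). It stands in the packing tray and is the bottom of the column; loose, not fixed.
- box_a: closed birch plywood slide-lid box, 110 long (its x) x 60 wide (its y) x 45 high, 0.17 to 0.35 kg, flat underside, lid up. Origin: centre of the underside; z up; x points along the length to the end with the finger hole (a dark 21 mm round hole in the lid, its centre 20 from that end). One of the two boxes on the work mat, at any heading.
- box_b: closed birch plywood slide-lid box, 110 long (its x) x 60 wide (its y) x 45 high, 0.17 to 0.35 kg, flat underside, lid up. Origin: centre of the underside; z up; x points along the length to the end with the finger hole (a dark 21 mm round hole in the lid, its centre 20 from that end). The other of the two boxes on the work mat, at any heading.
- box_base_hole (a point): centre of the finger hole of box_base, on its top: 35 from the middle towards the +x end, 45 above the underside
- box_a_hole (a point): centre of the finger hole of box_a, on its top: 35 from the middle towards the +x end, 45 above the underside
- box_b_hole (a point): centre of the finger hole of box_b, on its top: 35 from the middle towards the +x end, 45 above the underside
- tray: fixed dark wooden packing tray, open on top, 240 (x) x 280 (y), rim only 25 high, walls 9 thick, its inner floor 9 above the bench. Origin: centre of the underside. It may stand to the left or to the right
- mat: fixed black rubber work mat, 270 (x) x 320 (y) x 3 thick, on the other side from the tray. Origin: centre of the underside
- long_box: a longer box of the same make, 190 (x) x 70 (y) x 40 high, lying in the tray beside the bottom box; not part of the column. Origin: centre of the underside
- hammer: small hammer lying at one edge of the mat, about 170 long along its x, 26 high, its head (88 across) at the +x end. Origin: under mid-length
- toy_wheel: wooden spoked toy wheel lying flat at the other edge of the mat, 61 across, 12 thick. Origin: centre of the underside
- toy_tractor: wooden toy tractor, 155 long (its x) x 84 wide x 115 high, beyond the mat and tray. Origin: on the bench under its middle
- glue: white glue bottle, 54 across, 130 high, at the back. Origin: centre of the underside
- brush_pot: white pot with brushes, 76 across, 170 high with the brushes, at the back. Origin: centre of the underside
Mind the look-alikes: they are no part of the job. Leave any orange or purple look-alike of the box_a alone. Leave any orange look-alike of the box_b alone.

How it is judged:
By the outcome, as a careful person would: the job done as asked, in the order asked, and still so for the second after the job is handed in, with the robot touching nothing.
It also fails if it takes over 58 s, if anything falls off the work surface, if the arm or the gripper's body presses on something with over 40 N, if the wrist force passes 120 N, or if a joint passes its speed limit or range.

## Working session

There is one attempt and no reset: what is moved stays moved. The work goes in short steps, each a Python script; the robot and the scene stay as the last script left them, time stands still between calls to the robot, and variables do not carry over. Pictures are saved under pics/ and viewed, about 8 in all and at most 12, crops included, and the job is handed in when it is done.

```bash
mkdir -p pics; python3 - <<'E'
from bench import ctrl
import cv2, numpy as np
np.set_printoptions(precision=2,suppress=True)
for n in ("top","side"):
    im=ctrl.read_camera(n); cv2.imwrite(f"pics/{n}0.png",im[:,:,::-1]); m=ctrl.camera_model(n); print(n,m["fovy"],m["cx"],m["cy"]); print(np.array(m["T"]))
m=ctrl.camera_model("wrist");print(m); print(ctrl.get_time(),ctrl.get_orientation(),ctrl.get_eef_pos())
E
```

```text
top 52.88320892132526 315.9387341654802 200.48217125366128
[[  -0.03   -1.      0.05  465.9 ]
 [  -1.      0.03    0.    129.63]
 [  -0.     -0.05   -1.   1158.78]
 [   0.      0.      0.      1.  ]]
side 46.229720178964854 323.32349613744356 203.54841084981035
[[    0.86    -0.28     0.43  -143.7 ]
 [   -0.51    -0.5      0.7  -1005.32]
 [    0.02    -0.82    -0.58   993.27]
 [    0.       0.       0.       1.  ]]
{'fovy': 65.70646984690485, 'cx': 320.22684511481947, 'cy': 201.9936575910044, 'T': array([[  0.32,   0.9 ,   0.29, 133.26],
       [  0.95,  -0.31,  -0.1 , 641.44],
       [ -0.  ,   0.31,  -0.95, 384.4 ],
       [  0.  ,   0.  ,   0.  ,   1.  ]])}
0.1 [-1.51  1.57 -1.84] [209.72 614.66 237.93]
```

View pics/top0.png

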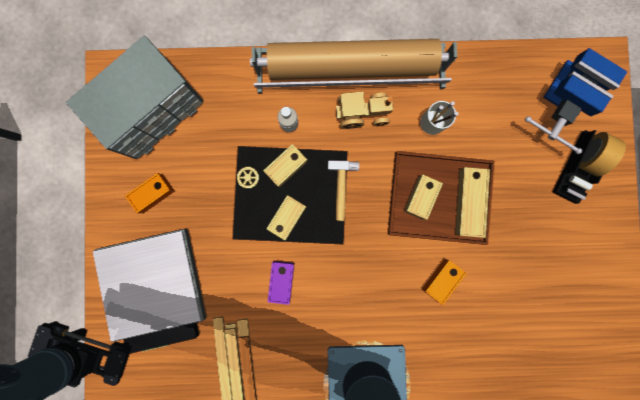

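View pics/side0.png

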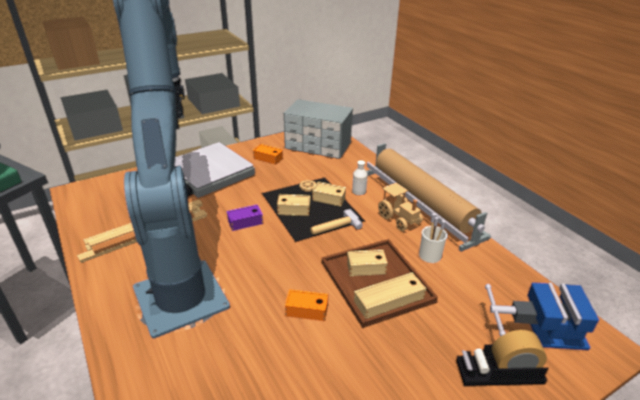

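The top view (640x400) shows the mat boxes at about (285,166), hole (292,156), and (286,218), hole (295,203). The base is at (424,197), hole (430,184), with the long box beside it at (474,202). The orange and purple look-alikes are off the mat. The side view agrees. Next I'll move the wrist camera over each of the three boxes, with the same heading relative to each box.

```bash
cat > h.py <<'E'
from bench import ctrl
import cv2, numpy as np, warnings
from scipy.spatial.transform import Rotation as Rn
from scipy.optimize import minimize
warnings.filterwarnings("ignore"); np.set_printoptions(precision=3,suppress=True)
def toolR(phi):
    c,s=np.cos(phi),np.sin(phi); return np.array([[0,c,s],[0,s,-c],[-1,0,0]])
def rpy(phi): return list(Rn.from_matrix(toolR(phi)).as_euler('xyz'))
def proj(m,P,fish):
    T=np.array(m["T"]); p=(np.atleast_2d(P)-T[:3,3])@T[:3,:3]; f=200/np.tan(np.radians(m["fovy"])/2)
    r=np.hypot(p[:,0],p[:,1])+1e-12
    k=f*np.arctan2(r,p[:,2])/r if fish else f/p[:,2]
    return np.c_[m["cx"]+k*p[:,0],m["cy"]+k*p[:,1]]
def unproj(m,px,z,fish):
    T=np.array(m["T"]); f=200/np.tan(np.radians(m["fovy"])/2); d=(np.array(px,float)-[m["cx"],m["cy"]])/f
    r=np.hypot(*d)+1e-12; v=np.r_[d/r*np.sin(r),np.cos(r)] if fish else np.r_[d,1]
    v=T[:3,:3]@v; return T[:3,3]+v*(z-T[2,3])/v[2]
def camoff():  # camera in tool frame (from present pose)
    R=Rn.from_euler('xyz',ctrl.get_orientation()).as_matrix()
    return R.T@(np.array(ctrl.camera_model("wrist")["T"])[:3,3]-ctrl.get_eef_pos())
E
cat > a.py <<'E'
from h import *
m=ctrl.camera_model("top")
R=Rn.from_euler('xyz',ctrl.get_orientation()).as_matrix(); print("toolR",R.tolist()); off=camoff(); print("camoff",off)
C={}
for n,c,h,z in (("a",(285,166),(292,156),48),("b",(286,218),(295,203),48),("base",(424,197),(430,184),54)):
    p,q=unproj(m,c,z,0),unproj(m,h,z,0); yaw=np.arctan2(*(q-p)[1::-1]); C[n]=(p,yaw); print(n,p,yaw,np.linalg.norm(q-p))
    for s in (1,-1):
        phi=yaw+s*np.pi/2
        for zz in (20,230):
            print(s,zz,ctrl.inverse_kinematics([p[0],p[1],zz],rpy(phi)))
        v=p-toolR(phi)@off; v[2]=230; print(" view",v,ctrl.inverse_kinematics(list(v),rpy(phi)))
E
python3 a.py
```

```text
toolR [[-0.00041616405357164377, 0.3228116750112976, 0.9464631262145824], [-0.0015271995101327762, 0.9464618992696976, -0.3228119280516948], [-0.9999987472337835, -0.0015797807432328947, 9.911441139126564e-05]]
camoff [-146.472    0.436  -80.998]
a [618.195 214.167  48.   ] -0.6323200235030909 34.00250824064705
1 20 [-0.496  0.826  0.138  1.638 -0.16   0.689  0.66 ]
1 230 [-0.555  0.559  0.225  1.545 -0.136  1.054  0.643]
 view [683.275 165.944 230.   ] [-0.465  0.649  0.262  1.398 -0.175  1.117  0.761]
-1 20 [-1.041  1.176  1.079  1.672 -1.177  1.078 -1.772]
-1 230 [-1.049  0.811  1.09   1.575 -0.751  1.226 -2.024]
 view [553.115 262.39  230.   ] [-1.214  0.733  1.092  1.694 -0.704  1.162 -2.131]
b [473.868 214.684  48.   ] -0.5646979813435942 48.255867751614495
1 20 [-0.593  0.673  0.104  1.999 -0.141  0.477  0.62 ]
1 230 [-0.699  0.329  0.23   1.9   -0.093  0.923  0.581]
 view [542.058 170.968 230.   ] [-0.6    0.415  0.28   1.782 -0.136  0.964  0.742]
-1 20 [-1.26   1.062  1.079  2.034 -1.255  0.944 -1.595]
-1 230 [-1.32   0.541  1.101  1.93  -0.568  1.024 -2.1  ]
 view [405.678 258.399 230.   ] [-1.52   0.445  1.106  2.024 -0.486  0.966 -2.3  ]
base [ 521.459 -166.498   54.   ] -0.468758960181227 39.67578042946023
1 20 [ 0.039  0.714  0.247  1.936 -0.322  0.53   1.61 ]
1 230 [-0.336  0.453  0.742  1.854 -0.365  0.976  1.667]
 view [ 593.523 -203.48   230.   ] [-0.213  0.591  0.692  1.64  -0.419  1.064  1.705]
-1 20 [-0.294  0.846  0.714  1.955 -0.883  0.687 -1.058]
-1 230 [-0.548  0.602  1.097  1.863 -0.614  1.065 -1.244]
 view [ 449.395 -129.515  230.   ] [-0.694  0.409  1.109  2.055 -0.454  0.947 -1.383]
```

```bash
cat > v.py <<'E'
from h import *
import pickle
OFF=np.array([-146.472,0.436,-80.998])
def view(xy,yaw,z,name):
    phi=yaw+np.pi/2; v=np.r_[xy,0]-toolR(phi)@OFF; v[2]=z
    ctrl.movep(list(v),rpy(phi)); ctrl.sleep(0.3)
    m=ctrl.camera_model("wrist"); im=ctrl.read_camera("wrist")
    cv2.imwrite(f"pics/{name}.png",im[:,:,::-1]); pickle.dump(m,open(f"pics/{name}.pkl","wb")); return m,im
E
python3 - <<'E'
from v import *
view((521.5,-166.5),-.52,230,"w_base")
view((474,214.7),-.52,230,"w_b")
view((618,214),-.632,230,"w_a")
print(ctrl.get_time())
ims=[cv2.imread(f"pics/w_{n}.png")  for n in("base","b","a")]
v=np.vstack([np.hstack(ims[:2]),np.hstack([ims[2],ims[2]*0])]); cv2.imwrite("pics/w_all.png",cv2.resize(v,(800,500),interpolation=cv2.INTER_AREA))
E
```

```text
6.375
```

View pics/w_all.png

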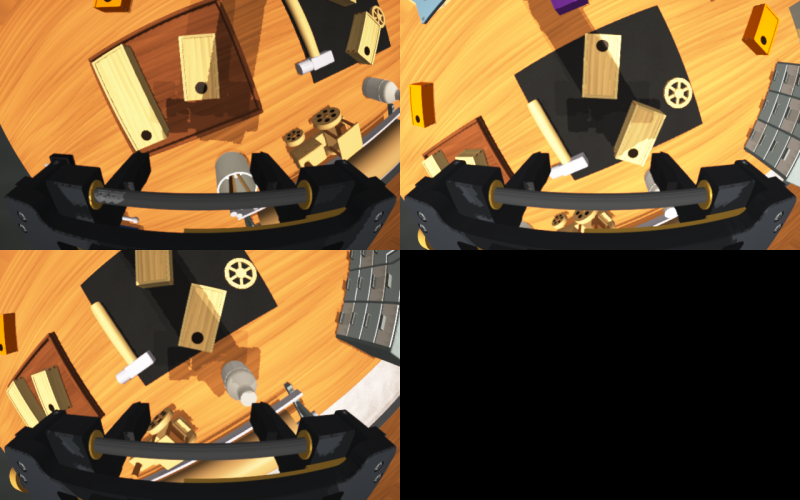

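The wrist views (half scale) show the base with its hole at (201,88). Box a's hole is at (197,338), the same end. Box b's hole is at (602,45), the opposite end, so my reading of b's heading was off by half a turn. Next I fit the poses by silhouette.

```bash
cat > fit.py <<'E'
from v import *
S=3
def corners(x,y,yaw,zb,h=45):
    c,s=np.cos(yaw),np.sin(yaw); P=np.array([[a,b,z] for z in(0,h) for a,b in((55,30),(55,-30),(-55,-30),(-55,30))],float)
    return np.c_[x+c*P[:,0]-s*P[:,1],y+s*P[:,0]+c*P[:,1],zb+P[:,2]]
def mask_of(im,m,x0,zt):
    hsv=cv2.cvtColor(im,cv2.COLOR_RGB2HSV).astype(int); H,Sa,V=hsv[...,0],hsv[...,1],hsv[...,2]
    mk=((H>=17)&(H<=34)&(V>60)&(Sa>40)).astype(np.uint8)
    mk=cv2.morphologyEx(mk,cv2.MORPH_OPEN,np.ones((3,3)))
    n,l=cv2.connectedComponents(mk); u,w=np.round(proj(m,[[x0[0],x0[1],zt]],1)[0]).astype(int)
    ids=l[w-6:w+7,u-6:u+7].ravel(); ids=ids[ids>0]; k=np.bincount(ids).argmax()
    cs,_=cv2.findContours((l==k).astype(np.uint8),cv2.RETR_EXTERNAL,cv2.CHAIN_APPROX_NONE)
    o=np.zeros(mk.shape,np.uint8); cv2.drawContours(o,[max(cs,key=cv2.contourArea)],-1,1,-1); return o
def fit(name,x0,zb,h=45):
    im=cv2.imread(f"pics/{name}.png")[:,:,::-1].copy(); m=pickle.load(open(f"pics/{name}.pkl","rb"))
    mk=mask_of(im,m,x0,zb+h); big=cv2.resize(mk,None,fx=S,fy=S,interpolation=cv2.INTER_NEAREST)
    def hull(x): return cv2.convexHull(((proj(m,corners(*x,zb,h),1)+.5)*S-.5).astype(np.float32))
    def cost(x):
        o=np.zeros_like(big); cv2.fillConvexPoly(o,np.round(hull(x)*16).astype(np.int32),1,shift=4)
        return 1-(o&big).sum()/((o|big).sum())
    b=None
    for d in(-.15,0,.15):
        r=minimize(cost,[x0[0],x0[1],x0[2]+d],method="Nelder-Mead",options=dict(initial_simplex=np.array([[x0[0],x0[1],x0[2]+d]]*4)+np.vstack([[0,0,0],np.diag([8,8,.15])]),xatol=.01,fatol=1e-5))
        if b is None or r.fun<b.fun: b=r
    v=cv2.resize(im[:,:,::-1],None,fx=S,fy=S,interpolation=cv2.INTER_CUBIC)
    q=np.round((proj(m,corners(*b.x,zb,h),1)+.5)*S-.5).astype(int)
    for k in (0,4): cv2.polylines(v,[q[k:k+4]],True,(0,0,255) if k else (255,0,0),1)
    cs,_=cv2.findContours(big,cv2.RETR_EXTERNAL,cv2.CHAIN_APPROX_NONE); cv2.drawContours(v,cs,-1,(0,200,0),1)
    hp=proj(m,[[b.x[0]+35*np.cos(b.x[2]),b.x[1]+35*np.sin(b.x[2]),zb+h]],1)[0]; cv2.circle(v,tuple(np.round((hp+.5)*S-.5).astype(int)),4,(0,0,255),-1)
    c=q.mean(0).astype(int); c=np.maximum(c,[200,250]); crop=v[c[1]-250:c[1]+250,c[0]-200:c[0]+200]
    return b.x,b.fun,crop
E
python3 - <<'E'
from fit import *
cr=[]
for n,x0,zb in (("w_base",(521.5,-166.5,-.5),9),("w_b",(474,214.7,2.6),3),("w_a",(618,214,-.63),3)):
    x,f,c=fit(n,x0,zb); print(n,x,f); cr.append(cv2.resize(c,(266,333)) if c.shape[:2]==(500,400) else np.zeros((333,266,3),np.uint8))
cv2.imwrite("pics/fit0.png",np.hstack(cr))
E
```

```text
w_base [ 522.342 -169.345   -0.436] 0.01595561438181059
w_b [474.928 213.686   2.585] 0.05360124782090103
w_a [620.849 214.392  -0.852] 0.036706312900274485
```

View pics/fit0.png

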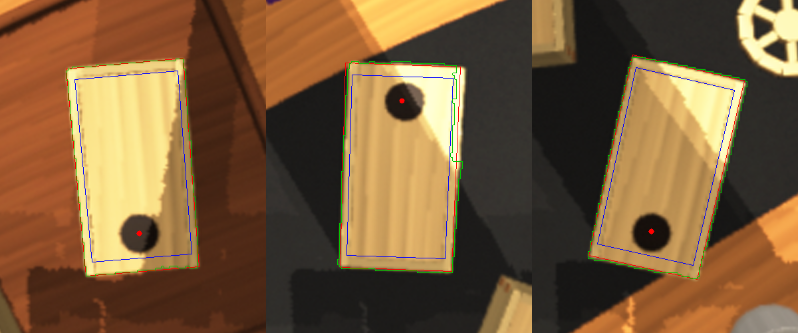

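The fits lie on the edges and the red dots fall on the holes. In b the bright right edge was lost to the saturation threshold, so I'll lower it. Next I grip box a once, release it, and view it again. The jaws centre the box, so this gives the camera bias.

```bash
sed -i 's/Sa>40/Sa>12/' fit.py; cat > act.py <<'E'
from fit import *
def pick(x,y,yaw,zb,s,F=25,dz=12):
    o=rpy(yaw+s*np.pi/2); ctrl.grip(1.0); ctrl.movep([x,y,zb+95],o); ctrl.move_straight([x,y,zb+dz],speed=120)
    ctrl.grip(0.0,F); print("grip",ctrl.get_grip_width(),"eef",ctrl.get_eef_pos())
E
python3 - <<'E'
from act import *
for n,x0,zb in (("w_base",(521.5,-166.5,-.5),9),("w_b",(474,214.7,2.6),3),("w_a",(618,214,-.85),3)): print(n,*fit(n,x0,zb)[:2])
x=fit("w_a",(618,214,-.85),3)[0]
pick(*x,3,1)
e=np.array(ctrl.get_eef_pos()); R=Rn.from_euler('xyz',ctrl.get_orientation()).as_matrix(); print(R)
ctrl.grip(1.0); ctrl.move_straight([e[0],e[1],110],speed=200)
view(x[:2],x[2],230,"w_a2"); y,f,c=fit("w_a2",x,3); print("a2",y,f)
d=y[:2]-e[:2]; u=np.array([np.cos(y[2]),np.sin(y[2])]); print("meas-tool along box x, y:",d@u,d@[-u[1],u[0]],"jaw yaw err",y[2]-(np.arctan2(R[1,1],R[0,1])-np.pi/2)); print(ctrl.get_time())
E
```

```text
w_base [ 522.342 -169.345   -0.436] 0.01595561438181059
w_b [475.718 214.564   2.565] 0.04499331961145414
w_a [620.918 214.473  -0.852] 0.036572871308865995
grip 0.6767725178697372 eef [621.132 214.653  15.35 ]
[[ 0.     0.752  0.659]
 [ 0.     0.659 -0.752]
 [-1.     0.001  0.   ]]
a2 [620.858 214.423  -0.853] 0.03390935767851322
meas-tool along box x, y: -0.006540777617515915 -0.35775589199909935 jaw yaw err -0.0016972344765739944
10.825
```

```bash
cat >> act.py <<'E'
def place(x,y,yaw,zt,s,dz=12):
    e=ctrl.get_eef_pos(); ctrl.move_straight([e[0],e[1],e[2]+60],speed=120); print("held",ctrl.get_grip_width(),ctrl.get_wrist_force())
    e=ctrl.get_eef_pos(); ctrl.move_straight([e[0],e[1],zt+100],speed=200)
    ctrl.movep([x,y,zt+dz+60],rpy(yaw+s*np.pi/2)); ctrl.move_straight([x,y,zt+dz+5],speed=80); ctrl.sleep(.3)
    e=ctrl.get_eef_pos(); err=np.array([x,y])-e[:2]; print("err",err,"z",e[2])
    print("contact",ctrl.move_straight([x+err[0],y+err[1],zt+dz-4],speed=15,contact_N=4), ctrl.get_eef_pos(),ctrl.get_wrist_force())
    ctrl.grip(1.0); e=ctrl.get_eef_pos(); ctrl.move_straight([e[0],e[1],zt+110],speed=150)
E
python3 - <<'E'
from act import *
pick(620.92,214.65,-.852,3,1)
b=np.array([522.342,-169.345,-.436]); b[:2]+=.36*np.array([-np.sin(b[2]),np.cos(b[2])]); print(b)
place(*b,54,1)
view(b[:2],b[2],275,"w_s1"); y,f,c=fit("w_s1",b,54); print("a on base",y,f)
d=y[:2]-[522.342,-169.345]; u=np.array([np.cos(y[2]),np.sin(y[2])]); print("offset in box x,y",d@u,d@[-u[1],u[0]]," yaw",y[2]+.436,ctrl.get_time())
cv2.imwrite("pics/s1.png",c)
E
```

```text
grip 0.6780893371640732 eef [621.085 214.803  15.351]
[ 522.494 -169.019   -0.436]
held 0.6793129499641503 [ 0.229  0.256 -3.254]
err [-0.266  0.006] z 71.34054696762
contact True [ 522.46  -169.024   66.188] [-0.644  0.233  4.817]
a on base [ 523.158 -169.694   -0.429] 0.013235825207656204
offset in box x,y 0.8869294837429469 0.021292487286888585  yaw 0.007255928331899086 19.6583
```

View pics/s1.png

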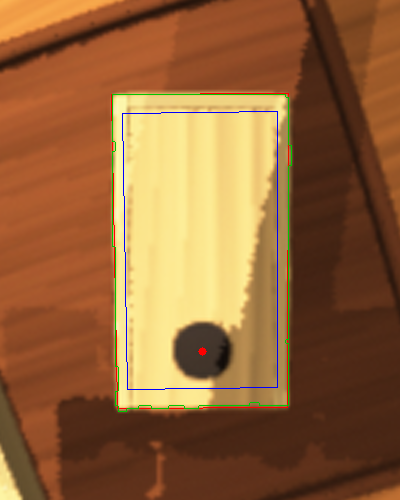

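Box a is on the base, measured 0.9 mm off in x and 0.0 mm in y, with the hole at the right end. Box b will be gripped half a turn round, so I first view the stack from the opposite side to get the camera bias along the box.

```bash
python3 - <<'E'
from act import *
def loc(d,yaw): u=np.array([np.cos(yaw),np.sin(yaw)]); return d@u,d@[-u[1],u[0]]
a1=np.array([523.158,-169.694,-.429])
view(a1[:2],a1[2]-np.pi,275,"w_s2"); y,f,c=fit("w_s2",a1,54); print("a on base, from other side",y,f,"diff in box frame",loc(y[:2]-a1[:2],a1[2]))
view((475.7,214.5),2.565-np.pi,230,"w_b2"); z,f,c2=fit("w_b2",(475.7,214.5,2.565),3); print("b",z,f, ctrl.get_qpos(),ctrl.get_time())
cv2.imwrite("pics/s2.png",np.hstack([c,c2]))
E
```

```text
a on base, from other side [ 523.774 -169.815   -0.437] 0.017331677555207592 diff in box frame (np.float64(0.6099557596643014), np.float64(0.14626710435784054))
b [474.97  214.597   2.554] 0.9432970968045193 [-0.633  0.42   0.328  1.782 -0.16   0.966  0.754] 24.9417
```

View pics/s2.png

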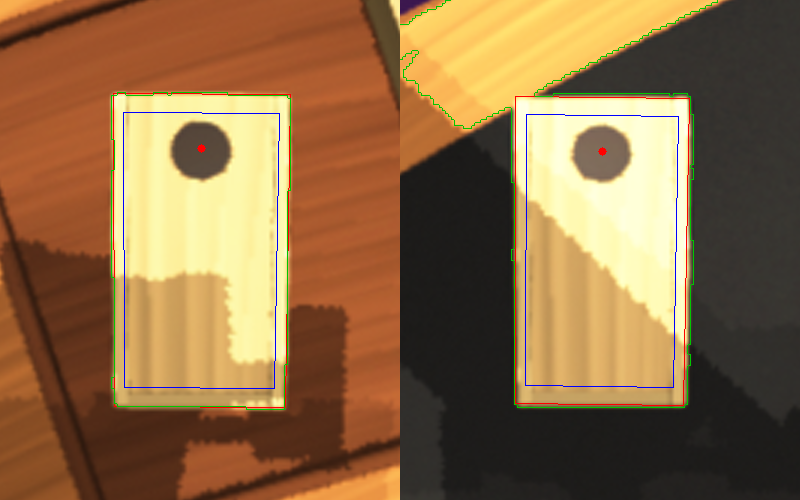

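Both holes lie under the red dots. In the b picture the mask leaked into the bench at the corner, so I'll limit the mask to a small band around the estimate, refit, then pick and place b.

```bash
python3 - <<'E'
import re
s=open('fit.py').read()
s=s.replace("    mk=cv2.morph","    g=np.zeros_like(mk); q=corners(*x0,zt-45); q[:,:2]=x0[:2]+(q[:,:2]-x0[:2])*[1.12]; cv2.fillConvexPoly(g,cv2.convexHull(np.round(proj(m,q,1)).astype(np.int32)),1); mk&=g\n    mk=cv2.morph",1)
open('fit.py','w').write(s)
E
cat > go.py <<'E'
from act import *
z,f,_=fit("w_b2",(475.2,214.5,2.56),3); print("b",z,f)
assert f<.07
ub=np.array([np.cos(z[2]),np.sin(z[2])]); p=z[:2]-.3*ub
yaw=-.434; u=np.array([np.cos(yaw),np.sin(yaw)]); v=np.array([-u[1],u[0]]); t=np.array([522.342,-169.345])+.75*u+.2*v
print(p,t,[ctrl.inverse_kinematics([t[0],t[1],q],rpy(yaw-np.pi/2)) for q in (111,171)])
pick(*p,z[2],3,-1)
place(*t,yaw,99,-1)
view(t,yaw-np.pi,320,"w_s3"); y,f,c=fit("w_s3",(*t,yaw),99); print("b on stack",y,f)
d=y[:2]-[523.774,-169.815]; print("vs a (same side view) x,y",d@u,d@v,"yaw",y[2]+.437,ctrl.get_time())
cv2.imwrite("pics/side1.png",cv2.resize(ctrl.read_camera("side")[200:340,290:450,::-1],(640,560),interpolation=cv2.INTER_CUBIC))
E
python3 go.py
```

```text
b [475.073 215.095   2.564] 0.06822334668634478
[475.325 214.931] [ 523.107 -169.479] [array([-0.417,  0.749,  0.913,  1.935, -0.788,  0.864, -1.084]), array([-0.472,  0.665,  0.994,  1.903, -0.685,  0.958, -1.158])]
grip 0.6781555882099147 eef [475.465 215.076  15.292]
held 0.6793535925523764 [ 0.248 -0.64  -2.424]
err [-0.207  0.025] z 116.30403602788394
contact True [ 523.102 -169.447  111.27 ] [-0.321  0.058  4.833]
b on stack [ 521.724 -168.967   -0.433] 0.008631563772660056
vs a (same side view) x,y -2.2170542249217715 -0.09243456553152968 yaw 0.003959495933672286 34.0833
```

Box b measures 2.2 mm off from a along x, because its earlier fit was poor. I'll regrip it, lift it slightly, shift it 1.9 mm and set it down again, then check from above and obliquely.

```bash
cat > fix.py <<'E'
from act import *
yaw=-.434; u=np.array([np.cos(yaw),np.sin(yaw)]); v=np.array([-u[1],u[0]]); t=np.array([523.107,-169.479])
pick(*t,yaw,99,-1); e=np.array(ctrl.get_eef_pos()); z=e[2]
ctrl.move_straight([t[0],t[1],z+8],speed=40); n=t+1.9*u
ctrl.move_straight([*n,z+5],speed=20); ctrl.sleep(.2); err=n-ctrl.get_eef_pos()[:2]; print("err",err)
print(ctrl.move_straight([*(n+err),z-4],speed=15,contact_N=4),ctrl.get_eef_pos()); ctrl.grip(1.0)
e=ctrl.get_eef_pos(); ctrl.move_straight([e[0],e[1],210],speed=150)
view(t,yaw-np.pi,320,"w_s4"); y,f,c=fit("w_s4",(*t,yaw),99); print("b on stack",y,f)
d=y[:2]-[523.774,-169.815]; print("vs a x,y",d@u,d@v,"yaw",y[2]+.437,ctrl.get_time())
# oblique: camera displaced towards +y of box
view(t+150*v,yaw-np.pi,260,"w_o"); print(ctrl.get_time())
m=pickle.load(open("pics/w_o.pkl","rb")); im=cv2.imread("pics/w_o.png"); b=cv2.resize(im,None,fx=4,fy=4,interpolation=cv2.INTER_CUBIC)
np.save("pics/o.npy",b); q=proj(m,corners(*t,yaw,9,135),1)*4; print(q)
c=q.mean(0).astype(int); a=np.maximum(c-[400,300],0); print("crop origin",a); cv2.imwrite("pics/o1.png",b[a[1]:a[1]+600,a[0]:a[0]+800])
E
python3 fix.py
```

```text
grip 0.676630657370225 eef [ 523.255 -169.503  111.23 ]
err [0.052 0.028]
True [ 524.951 -170.27   111.185]
b on stack [ 522.786 -169.465   -0.433] 0.015376334439759609
vs a x,y -1.043456701352031 -0.09750289482599768 yaw 0.003838817494464075 40.0417
41.0833
[[1650.445  261.504]
 [1817.848  279.145]
 [1804.391  598.263]
 [1641.257  591.748]
 [1821.208  198.109]
 [2040.029  237.053]
 [2012.613  684.786]
 [1801.087  677.266]]
crop origin [1423  140]
```

View pics/o1.png

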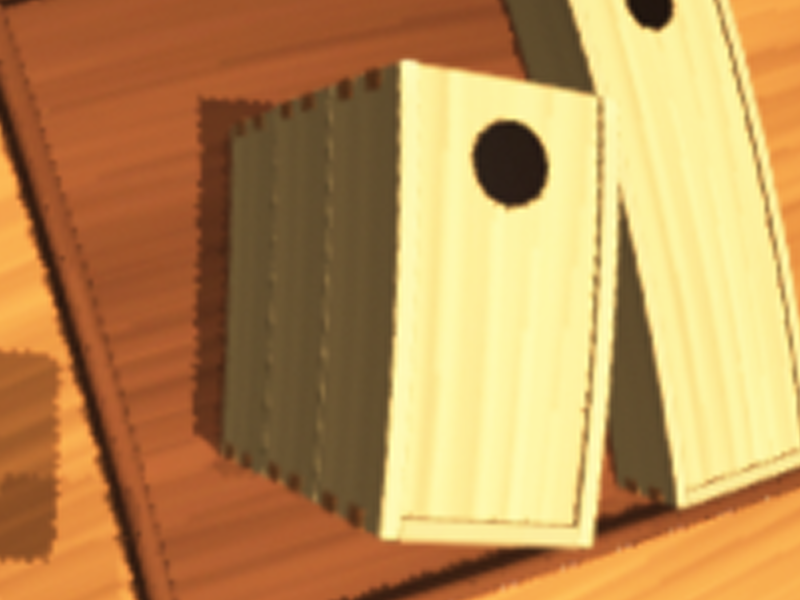

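The oblique view shows one straight column. Its end edges run unbroken from (232,125) to (400,62) and from (225,455) to (380,540), with no visible steps. The hole is up at the right end, at (510,163), the long box looks undisturbed, and the gripper is clear, so I'm handing in.

```bash
python3 -c "
from bench import ctrl
print(ctrl.get_time(),ctrl.get_wrist_force()); ctrl.finish_job()"
```

```text
41.0833 [-0.35602954  0.74026467  0.73633654]
the job is handed in; nothing more can be done
```

The two short boxes now stand on the bottom box in the tray as one column, box_a in the middle and box_b on top, and the job is handed in at 41 s. Each was set down until about 4–5 N of contact and then released. Lids are up and the finger holes are all at the same end; box_b was turned half a turn to get there.

- **Alignment:** box_b first landed 2.2 mm off box_a along its length, so I regripped it and moved it 1.9 mm. My last wrist measurements put box_a about +0.9 mm from the base along its length. They put box_b about −1.0 mm from box_a, so roughly level with the base. Sideways everything is within about 0.1 mm, and headings within 0.01 rad.
- **Disagreement:** after the 1.9 mm correction the camera saw a shift of only about 1.2 mm. The length figures are therefore good to about 1 mm at best. The oblique view shows no visible step at either end.
- **Not checked:** I did not measure the bottom box's position again after stacking, because the column hides it from above. I did not re-check the other objects on the bench either, except that the long box looks undisturbed in the oblique view.

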